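# Set and lock the tea-towel stand's swing arm

## Robot

A 6-joint arm with a two-finger parallel gripper is mounted at the origin on the work surface. World frame = base frame: x ahead of the robot, y to its left, z up, the work surface at z = 0. Lengths are in m, angles in rad, forces in N, time in s.
With the tool pointing down it reaches from about 0.35 to 0.775 m from the base axis. Payload 5.5 kg.
Tool frame: the origin (TCP) lies midway between the tips of the shut fingers; the grasp point (between the pads) lies behind it (env.grip_point_offset is the z of the grasp point in the tool frame, in m); z points along the fingers, y is the direction in which the jaws open and shut (so a half turn about z gives the same grasp; the last joint's range is limited). The gripper opens to 85 mm and grips with 20 to 120 N. Pads are 22 mm wide; open, the fingers measure 114 mm over their backs; the gripper's body (76 mm by 85 mm) begins 54 mm behind the grasp point. The pads swing forward as they close: fully open they stand 13 mm farther back than shut.
Start: joints at [-1.282, 0.313, 0.046, 1.304, 0, 1.431], TCP at [0.239, -0.523, 0.231] pointing down, gripper open.
Joint ranges: [-2.76, 2.76], [-0.86, 1.69], [-1.03, 1.26], [-2.2, 2.34], [-1.47, 1.5], [-3.14, 3.14]. Speed limits (rad/s): [2.57, 2.57, 3.14, 3.14, 3.14, 3.14].

## Interface

Orientations are given as a unit quaternion [w, x, y, z].
In Python, from workcell import env, viewer gives the robot as it stands. The module is installed in compiled form; this text tells all that it offers.
- The arm moves only by the shell command python3 -m inch 'ROWS' [OPENING] [FORCE]. ROWS is JSON, a list of rows, each a list of 2 entries, a list of its own where there are three numbers: the shift along the tool's x, y, z in m, then the turn about the tool's z in degrees. In form: [[[tx, ty, tz], spin], ...]. A call has 1 to 5 rows; each row is the pose to reach, as a shift and turn from the pose measured when the call began, along the tool's axes at that moment; what a row does not reach only later rows make up. A row lasts 1/12 s, in which the tool goes at most 41.7 mm and 7.16 degrees, less where a joint would pass 70% of its speed; a pose out of reach is approached as far as the arm can. A call with a gripper value outside its range is refused whole. OPENING is the closure, from 0 (fully open) to 1 (shut), set as the call begins (- or left out, the last holds). The fingers move at their own pace and stop on an object; FORCE is the grip in N (left out, the last holds). Time passes only in rows, so rows that repeat a pose let the fingers close. It gives the time, the measured TCP pose, the force and the opening at its end, in the units of the state.
- env.get_state(): the state, without advancing time (a new reading comes with each control period).
- viewer.read_camera(name): name is "scene" or "top"; returns a dict with "image" (420x560x3 uint8, red, green, blue), "depth" (420x560 float32, m along the optical axis (not along the pixel's ray), 0 where there is no reading), "vertical_fov" (degrees; the focal length in pixels is half the picture's height over the tangent of half this angle, whatever the lens; pixels are square), "cx", "cy" (the principal point, pixels), "R" (3x3) and "t" (3): a world point X has camera coordinates R X + t. Camera axes: x right, y down, z forward; pixel columns grow to the right and rows downward; lengths in m; the calibration is good to about 2 mm. A picture is of the moment at which its call begins.
- env.hand_in(): hands the job in, once; it reports no verdict.
The state is a dict: "clock": time; "joint_pos": joint angles; "qvel": joint speeds; "tau": joint torques, N m; "tcp_pos": TCP position; "orientation": TCP orientation; "wrist_force": force on the tool from outside, world axes, zero at the start; "ft_torque": the same for the moment, N m; "finger_gap": finger opening in m.
Only numpy, scipy, OpenCV 4.12 (cv2) and the standard library are available. Lean on these libraries where they do the work, as an engineer would, in place of code of your own. Each camera call takes 0.05 s, during which the arm holds its last target. There are 200 camera calls.

## Task

The swing arm of the tea-towel stand is loose. Turn its collar anticlockwise (seen from above) until you feel the sprung set screw drop onto the flat hidden on the post, then let go and push the screw's lever down until it is tight. Do not force the lever, and leave the other things on the shelf where they are.

Things in the scene. Friction and masses are not known exactly. Their poses are not given: they have to be found in the camera images.
- stand: fixed steel tea-towel stand: round foot 120 mm across, 12 mm high, with an upright post of 36 mm diameter. Origin: centre of the foot's underside, on the post's axis; z up. At joint collar = 0 the set screw points along the stand's +x.
- post_top (a point): centre of the post's top, 178 mm above the board. Hidden inside the collar the post has one milled flat 7 mm wide with shoulders, facing somewhere between joint collar = 0.3 and 1.45 rad: that is where the set screw must face. It cannot be seen or read, only felt.
- collar (a joint): angle (rad) of the collar about the post, growing anticlockwise seen from above; starts at -0.15 to 0.15, needs about 0.17 Nm. FEEL: the screw's sprung nose drops into the flat: over the 0.15 rad before the flat's middle the torque falls by about 0.15 Nm, just past the middle it rises to about 0.2 Nm above the usual for 0.1 rad, then it is over the shoulder. Stop within 0.05 rad of the middle.
- collar_grip (a point): centre of the aluminium collar's square grip block (46 x 46 mm, from 143 to 170 mm height), on the post's axis 156 mm above the board; x along the set screw outwards, z up; block sides parallel and square to x. Below the block the collar is a drum 60 mm across, 107 to 143 mm height.
- towel_arm_end (a point): end of the collar's 10 mm thick steel towel arm, 172 mm from the post's axis on the side opposite the set screw, 120 mm above the board with the end turned up 17 mm
- screw (a joint): angle (rad) of the set screw about its level, radial axis: 0 to 0.1 loose, growing as its lever is pushed down. Facing the flat it runs easily, its nylon tip seats at about 1.0 rad and the push then climbs gradually; above 1.03 rad (after release) it is tight and its own friction holds it. Off the flat the tip meets the round post at about 0.15 rad and the lever goes hard there.
- screw_head (a point): centre of the lever's hub on the screw's axis, 55 mm from the post's axis, 125 mm above the board. FORCES, pushing straight down about 48 mm sideways of this point: 1 to 5 N while it runs, then rising about 2.5 N per mm once seated; 10 to 14 N makes it tight; more than 24 N is forcing it.
- lever_end (a point): centre of the 15 mm ball ending the lever, a 10 mm thick steel rod 70 mm long from screw_head. Along the screw looking at the post it points right (the collar's +y, if x is along the screw outwards and z up), 0.75 rad above level at screw = 0, about 0.3 rad below level when tight; push it down from above.
- jug: white ceramic jug, 90 mm across and 130 mm high with a side handle and a spout, loose bystander; origin at the centre of its underside
- colander: stainless steel colander, 176 mm across and 75 mm high with two wire ears, loose bystander; origin at the centre of its underside
- pill_organiser: white plastic seven-flap pill organiser, 170 x 36 x 24 mm, loose bystander; origin at the centre of its underside
- spatula: wooden spatula 280 mm long, lying flat, loose bystander

How it is judged:
On the way:
1. the collar has been turned anticlockwise, the screw not yet tightened (value of joint collar above 0.2 rad and value of joint screw below 0.6 rad), for 0.2 s.
At the end, for the whole second after the job is handed in: the set screw stands tight on the hidden flat (screw joint above 1.03 rad, which it can reach only on the flat, so the collar has turned to between 0.2 and 1.6 rad) and stays so by itself (value of joint screw above 1.03 rad and value of joint collar between 0.2 and 1.6 rad); the robot touches nothing.
It fails at once if the lever or screw is forced (pushed with more than 24 N) (contact force between any of the fingers, the arm and screw above 24 N).
It fails at once if a bystander is shifted by more than 20 mm (distance of any of jug, colander, pill_organiser, spatula from where it was at the start of the episode above 0.02 m).
It also fails if it takes over 72 s, if anything falls off the work surface, if the arm or the gripper's body presses on something with over 40 N, if the wrist force passes 120 N, or if a joint passes its speed limit or range.

## Working session

There is one attempt and no reset: what is moved stays moved. The work goes in short steps, Python scripts to look and compute and a shell command to move; the robot and the scene stay as the last step left them, time stands still between calls to the robot, and variables do not carry over. Pictures are saved under pics/ and viewed, on a budget of 10 in all, crops included, one or two more only if the job needs it, and the job is handed in when it is done.

```bash
mkdir -p pics; python3 - <<'E'
from workcell import env, viewer
import cv2, numpy as np
for n in ("scene","top"):
    c=viewer.read_camera(n); cv2.imwrite(f"pics/{n}0.png",c["image"][:,:,::-1]); np.savez(f"{n}0.npz",**c)
    print(n,c["vertical_fov"],c["cx"],c["cy"],np.round(c["R"],3).tolist(),c["t"])
print(env.get_state(), env.grip_point_offset)
E
```

```text
scene 48.65469114374507 280.83405458423965 208.52124142446843 [[-0.834, 0.552, -0.009], [0.444, 0.662, -0.604], [-0.327, -0.508, -0.797]] [ 0.50023753 -0.18168733  1.38325114]
top 47.86313695439252 281.1544237247321 210.020467473645 [[-0.003, -1.0, -0.01], [-0.988, 0.004, -0.157], [0.157, 0.009, -0.988]] [0.00200821 0.623354   1.12451876]
{'clock': 0.1, 'joint_pos': array([-1.28161839e+00,  3.13906948e-01,  4.50851066e-02,  1.30358514e+00,
        9.71128358e-06,  1.43119961e+00]), 'qvel': array([ 0.00062346, -0.00290173,  0.00312023, -0.00151213,  0.00185766,
       -0.00107696]), 'tau': array([ 2.67186610e-03, -4.81723809e+01,  2.99245334e+01,  1.26714617e-02,
       -1.47589353e-04,  1.87167223e-05]), 'tcp_pos': array([ 0.23892564, -0.52251334,  0.23050541]), 'orientation': array([-8.03439964e-04,  9.77106607e-01,  2.12748749e-01, -5.53328071e-05]), 'wrist_force': array([-0.51235588,  0.78848036, -0.01335368]), 'ft_torque': array([-0.0156456 , -0.02945431,  0.01206085]), 'finger_gap': 0.08535719239501735} -0.0187
```

View pics/scene0.png

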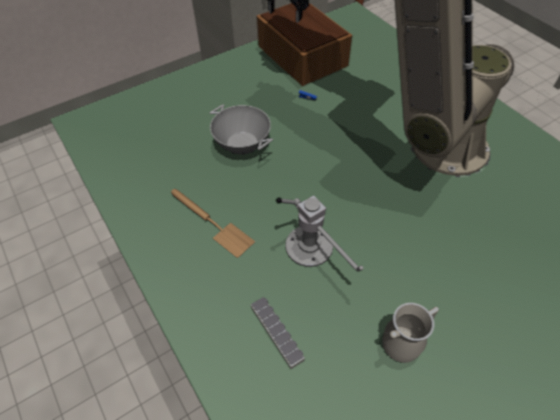

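View pics/top0.png

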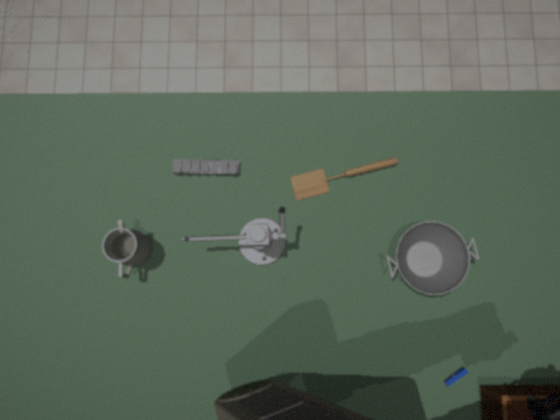

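Both views show the stand: post top at about (259,232) in the top view, towel arm end at about (185,239), black lever ball at about (282,210). The screw points to image right, which is world -y. Nothing stands near it except the spatula and organiser farther off. I'll measure from the depth images.

```bash
cat > h.py <<'E'
import numpy as np, cv2
from workcell import env, viewer
def cloud(c):
    d=c["depth"]; h,w=d.shape; f=h/2/np.tan(np.radians(float(c["vertical_fov"]))/2)
    u,v=np.meshgrid(np.arange(w),np.arange(h))
    P=np.stack([(u-c["cx"])/f*d,(v-c["cy"])/f*d,d],-1)-c["t"]
    return P@c["R"], d>0     # R^T (p-t)
def pix(c,X):
    f=c["depth"].shape[0]/2/np.tan(np.radians(float(c["vertical_fov"]))/2); p=c["R"]@np.asarray(X)+c["t"]
    return f*p[0]/p[2]+c["cx"], f*p[1]/p[2]+c["cy"]
def ray(c,u,v,z):
    f=c["depth"].shape[0]/2/np.tan(np.radians(float(c["vertical_fov"]))/2)
    o=-c["R"].T@c["t"]; r=c["R"].T@np.array([(u-c["cx"])/f,(v-c["cy"])/f,1]); return o+r*(z-o[2])/r[2]
E
python3 - <<'E'
from h import *
for n in("top","scene"):
    c=dict(np.load(n+"0.npz")); P,ok=cloud(c)
    a=(slice(190,270),slice(170,310)) if n=="top" else (slice(180,280),slice(265,375))
    Q=P[a].reshape(-1,3); I=c["image"][a].reshape(-1,3).astype(int)
    for lo,hi in((.172,.19),(.16,.1725),(.135,.158),(.1,.135),(.008,.018)):
        m=(Q[:,2]>lo)&(Q[:,2]<hi); q=Q[m]
        if len(q): print(n,lo,hi,len(q),"med",np.round(np.median(q,0),4),"min",np.round(q.min(0),3),"max",np.round(q.max(0),3))
    dk=(I.max(1)<45)&(Q[:,2]>.1)
    print("dark high",np.round(Q[dk],3).tolist()[:25])
    m=(Q[:,2]>.16)&(Q[:,2]<.175)&(~dk)
    uv=np.argwhere((P[...,2]>.16)&(P[...,2]<.175)&ok); uv=[x for x in uv if a[0].start<=x[0]<a[0].stop and a[1].start<=x[1]<a[1].stop]
    q=np.array([P[i,j] for i,j in uv]);
    r=cv2.minAreaRect((q[:,:2]*1000).astype(np.float32)); print("rect mm",r)
    cr=c["image"][a]; cv2.imwrite(f"pics/{n}0c.png",cv2.resize(cr[:,:,::-1],None,fx=5,fy=5,interpolation=cv2.INTER_CUBIC))
E
```

```text
top 0.172 0.19 260 med [0.5521 0.0473 0.1776] min [ 0.528 -0.01   0.172] max [0.61  0.072 0.184]
top 0.16 0.1725 252 med [0.5519 0.0434 0.1693] min [ 0.527 -0.008  0.16 ] max [0.602 0.072 0.172]
top 0.135 0.158 203 med [0.5497 0.0266 0.1427] min [ 0.52  -0.01   0.135] max [0.584 0.224 0.158]
top 0.1 0.135 366 med [0.5466 0.1238 0.1252] min [ 0.52 -0.01  0.11] max [0.56  0.221 0.135]
top 0.008 0.018 915 med [0.5297 0.0461 0.0121] min [ 0.485 -0.061  0.008] max [0.682 0.279 0.018]
dark high [[0.608, -0.003, 0.176], [0.605, -0.001, 0.177], [0.605, -0.003, 0.182], [0.603, -0.001, 0.18], [0.603, -0.003, 0.178], [0.603, -0.005, 0.18]]
rect mm ((560.7083129882812, 28.1851806640625), (58.42208480834961, 106.705078125), 26.938650131225586)
scene 0.172 0.19 247 med [0.555  0.0505 0.1781] min [ 0.53  -0.009  0.172] max [0.611 0.075 0.182]
scene 0.16 0.1725 220 med [0.5637 0.0638 0.1698] min [ 0.527 -0.005  0.16 ] max [0.611 0.076 0.172]
scene 0.135 0.158 278 med [0.5672 0.0707 0.1442] min [ 0.529 -0.009  0.135] max [0.589 0.229 0.158]
scene 0.1 0.135 450 med [0.5506 0.1045 0.1247] min [ 0.53  -0.01   0.107] max [0.581 0.225 0.135]
scene 0.008 0.018 958 med [0.5682 0.0689 0.0128] min [ 0.491 -0.009  0.008] max [0.611 0.148 0.018]
dark high [[0.602, -0.005, 0.176], [0.602, -0.001, 0.18], [0.607, -0.003, 0.178], [0.605, -0.001, 0.179], [0.602, -0.001, 0.177], [0.601, 0.002, 0.179], [0.608, 0.0, 0.179], [0.606, 0.001, 0.178], [0.604, 0.001, 0.176], [0.601, 0.001, 0.174], [0.609, 0.001, 0.176], [0.607, 0.002, 0.176], [0.605, 0.002, 0.175], [0.604, 0.005, 0.177], [0.6, 0.004, 0.173], [0.608, 0.004, 0.175], [0.606, 0.004, 0.174], [0.605, 0.007, 0.176]]
rect mm ((561.9552612304688, 29.194393157958984), (60.09566879272461, 110.00204467773438), 27.84230613708496)
```

View pics/top0c.png

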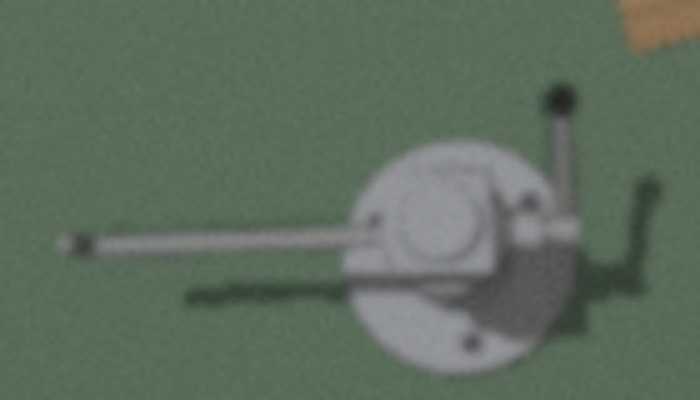

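```bash
python3 - <<'E'
from h import *
c=dict(np.load("top0.npz"))
for n,u,v,z in(("post",438,222,.178),("foot",460,256,.012),("armend",82,243,.137),("ball",561,101,.173),("head",563,228,.130)):
    print(n,np.round(ray(c,170+u/5-.4,190+v/5-.4,z),4))
q=[]
for n in("top","scene"):
    P,ok=cloud(dict(np.load(n+"0.npz"))); Q=P.reshape(-1,3)
    m=(Q[:,2]>.173)&(Q[:,2]<.183)&(abs(Q[:,0]-.553)<.024)&(abs(Q[:,1]-.049)<.024)
    print(n,"posttop",np.round(Q[m].mean(0),4),(Q[m].min(0)+Q[m].max(0))/2)
    m=(Q[:,2]>.115)&(Q[:,2]<.135)&(Q[:,1]>.09)&(Q[:,1]<.21)&(abs(Q[:,0]-.55)<.04)
    l=cv2.fitLine(Q[m][:,:2].astype(np.float32),cv2.DIST_HUBER,0,.001,.001).ravel(); print("arm",l,np.arctan2(l[1],l[0]), "x at y=.05",l[2]+(0.05-l[3])*l[0]/l[1])
E
```

```text
post [0.55   0.0512 0.178 ]
foot [0.5505 0.05   0.012 ]
armend [0.5454 0.2158 0.137 ]
ball [ 0.6042 -0.0027  0.173 ]
head [ 0.5522 -0.0031  0.13  ]
top posttop [0.5493 0.0499 0.1779] [0.54941429 0.05088136 0.17770612]
arm [ 0.03471543 -0.9993972   0.5460311   0.1511284 ] -1.5360739 x at y=.05 0.549544
scene posttop [0.5519 0.0528 0.1782] [0.55203917 0.05118098 0.1776554 ]
arm [ 0.03072692 -0.9995278   0.54853487  0.15166897] -1.5400646 x at y=.05 0.5516603
```

Post axis is at (0.5505, 0.0505) and the collar's x (screw) at yaw -1.538. I'll grip the block's ±y sides, clear of lever and towel arm. First I move over it at the present height, then turn.

```bash

python3 -m inch '[[[0.026,-0.0195,0],0],[[0.052,-0.039,0],0],[[0.078,-0.0585,0],0],[[0.104,-0.078,0],0],[[0.13,-0.0975,0],0]]' 0
python3 -m inch '[[[0.026,-0.0195,0],0],[[0.052,-0.039,0],0],[[0.078,-0.0585,0],0],[[0.104,-0.078,0],0],[[0.13,-0.0975,0],0]]'
python3 -m inch '[[[0.026,-0.0195,0],0],[[0.052,-0.039,0],0],[[0.078,-0.0585,0],0],[[0.104,-0.078,0],0],[[0.13,-0.0975,0],0]]'
cat >> h.py <<'E'
from scipy.spatial.transform import Rotation as Ro
def go(xyz,yaw=None):
    s=env.get_state(); q=s["orientation"]; R=Ro.from_quat([q[1],q[2],q[3],q[0]])
    M=R.as_matrix(); y=np.arctan2(M[1,0],M[0,0])
    print("t",round(s["clock"],2),"tcp",np.round(s["tcp_pos"],4),"yaw",round(y,4),"zaxis",np.round(M[:,2],3),"F",np.round(s["wrist_force"],2),"T",np.round(s["ft_torque"],3),"gap",round(s["finger_gap"],4),"j6",round(s["joint_pos"][5],3))
    if xyz is not None: print("shift",np.round(M.T@(np.array(xyz)-s["tcp_pos"]),4),"spin",None if yaw is None else round(np.degrees(y-yaw),2))
E
python3 -c "
from h import *
go((.5505,.0505,.22),1.605)"
```

```text
clock: 0.52
tcp_pos: [0.3168, -0.3782, 0.2302]
orientation: [-0.001, 0.977, 0.212, -0.0]
wrist_force: [0.4, -0.2, -0.2]
finger_gap: 0.0855
clock: 0.93
tcp_pos: [0.3949, -0.2338, 0.2302]
orientation: [-0.002, 0.977, 0.212, -0.0]
wrist_force: [0.4, -0.7, 0.5]
finger_gap: 0.0853
clock: 1.35
tcp_pos: [0.4729, -0.0895, 0.2303]
orientation: [-0.002, 0.977, 0.212, -0.001]
wrist_force: [0.9, -0.7, -0.2]
finger_gap: 0.0854
t 1.35 tcp [ 0.4729 -0.0895  0.2303] yaw 0.428 zaxis [-0.002  0.003 -1.   ] F [ 0.89 -0.74 -0.24] T [-0.081 -0.086 -0.048] gap 0.0854 j6 2.358
shift [ 0.1287 -0.0951  0.0105] spin -67.44
```

```bash

python3 -m inch '[[[0.026,-0.019,0],-6],[[0.052,-0.038,0],-12],[[0.078,-0.057,0],-18],[[0.104,-0.076,0],-24],[[0.129,-0.095,0],-30]]'
python3 -m inch '[[[0,0,0],-7],[[0,0,0],-14],[[0,0,0],-21],[[0,0,0],-28],[[0,0,0],-35]]'
cat > s.py <<'E'
from h import *
import sys
go((.5505,.0505,float(sys.argv[1])),float(sys.argv[2])) if len(sys.argv)>2 else go(None)
E
python3 s.py .143 1.605
```

```text
clock: 1.77
tcp_pos: [0.5512, 0.0522, 0.2301]
orientation: [-0.002, 0.888, 0.461, -0.0]
wrist_force: [0.3, 0.2, 0.7]
finger_gap: 0.0855
clock: 2.18
tcp_pos: [0.5509, 0.0524, 0.2295]
orientation: [-0.002, 0.706, 0.708, -0.0]
wrist_force: [-0.4, -0.1, -0.0]
finger_gap: 0.0855
t 2.18 tcp [0.5509 0.0524 0.2295] yaw 1.5744 zaxis [-0.004  0.003 -1.   ] F [-0.44 -0.13 -0.01] T [ 0.051 -0.045  0.022] gap 0.0855 j6 1.515
shift [-0.0022 -0.      0.0865] spin -1.75
```

```bash

python3 -m inch '[[[-0.002,0,0.015],-1.7],[[-0.002,0,0.035],-1.7],[[-0.002,0,0.055],-1.7],[[-0.002,0,0.075],-1.7],[[-0.002,0,0.0865],-1.7]]'
python3 s.py .143 1.605
python3 - <<'E'
from h import *
c=viewer.read_camera("scene"); cv2.imwrite("pics/s1.png",cv2.resize(c["image"][120:300,200:420,::-1],None,fx=3.5,fy=3.3,interpolation=cv2.INTER_CUBIC))
E
```

```text
clock: 2.6
tcp_pos: [0.549, 0.0507, 0.1403]
orientation: [-0.004, 0.695, 0.719, -0.001]
wrist_force: [-0.8, -0.0, -0.2]
finger_gap: 0.0855
t 2.6 tcp [0.549  0.0507 0.1403] yaw 1.6041 zaxis [-0.007  0.003 -1.   ] F [-0.8  -0.04 -0.18] T [0.018 0.025 0.036] gap 0.0855 j6 1.482
shift [-0.0003  0.0015 -0.0027] spin -0.05
```

View pics/s1.png

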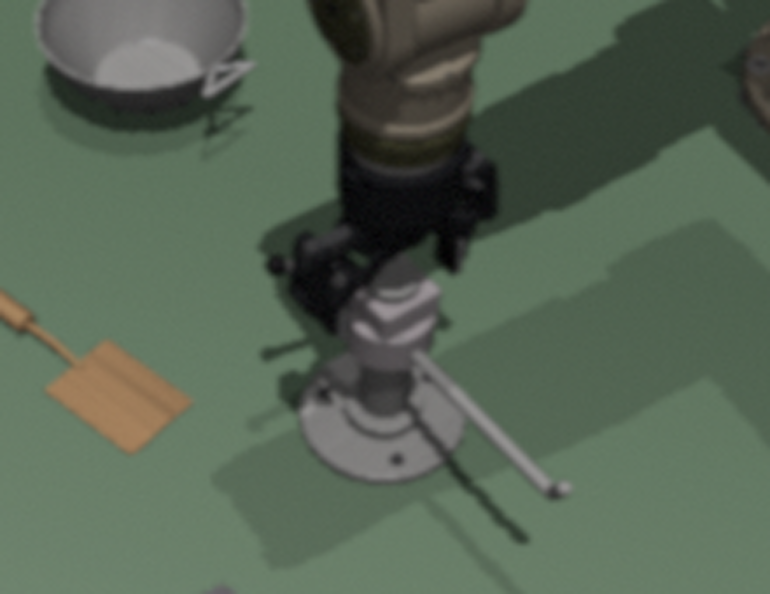

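The open fingers straddle the block (about (395,300)) and the lever ball (275,262) is clear. Now I close.

```bash

python3 -m inch '[[[0,0.001,-0.003],0],[[0,0.001,-0.003],0],[[0,0.001,-0.003],0],[[0,0.001,-0.003],0],[[0,0.001,-0.003],0]]' 1 50
python3 -m inch '[[[0,0,0],0],[[0,0,0],0],[[0,0,0],0]]'
python3 s.py .143 1.605
```

```text
clock: 3.07
tcp_pos: [0.55, 0.0508, 0.1429]
orientation: [-0.004, 0.695, 0.719, -0.001]
wrist_force: [0.1, 0.8, 2.3]
finger_gap: 0.0452
clock: 3.32
tcp_pos: [0.55, 0.0508, 0.1429]
orientation: [-0.004, 0.695, 0.719, -0.001]
wrist_force: [1.1, 0.6, -2.0]
finger_gap: 0.0451
t 3.32 tcp [0.55   0.0508 0.1429] yaw 1.6041 zaxis [-0.008  0.003 -1.   ] F [ 1.1   0.59 -2.05] T [-0.007 -0.198 -0.048] gap 0.0451 j6 1.483
shift [-0.0003  0.0005 -0.0001] spin -0.05
```

```bash

python3 -m inch '[[[0,0,0],-1],[[0,0,0],-2]]' >/dev/null; python3 s.py
python3 -m inch '[[[0,0,0],-1],[[0,0,0],-2]]' >/dev/null; python3 s.py
python3 -m inch '[[[0,0,0],-1],[[0,0,0],-2]]' >/dev/null; python3 s.py
```

```text
t 3.48 tcp [0.55   0.0508 0.1429] yaw 1.6403 zaxis [-0.008  0.003 -1.   ] F [ 0.15 -0.18 -2.39] T [ 0.057 -0.137 -0.232] gap 0.0455 j6 1.446
t 3.65 tcp [0.55   0.0508 0.1429] yaw 1.6769 zaxis [-0.008  0.003 -1.   ] F [ 0.43  0.1  -2.28] T [-0.035 -0.165 -0.296] gap 0.0451 j6 1.41
t 3.82 tcp [0.55   0.0508 0.1429] yaw 1.7137 zaxis [-0.008  0.003 -1.   ] F [ 0.93  0.97 -1.18] T [-0.008 -0.062 -0.227] gap 0.0457 j6 1.373
```

```bash

cat > f.py <<'E'
from h import *
s=env.get_state(); q=s["orientation"]; M=Ro.from_quat([q[1],q[2],q[3],q[0]]).as_matrix()
print(round(s["clock"],2),"yaw",round(np.arctan2(M[1,0],M[0,0])%6.2832,4),"Tz",round(s["ft_torque"][2],3),"tau6",round(s["tau"][5],3),"F",np.round(s["wrist_force"],1),"xyz",np.round(s["tcp_pos"],4))
E
for i in 1 2 3 4; do python3 -m inch '[[[0,0,0],-1],[[0,0,0],-2]]' >/dev/null; python3 f.py; done
```

```text
3.98 yaw 1.7505 Tz -0.243 tau6 -0.045 F [-0.3  0.2 -1. ] xyz [0.55   0.0508 0.1429]
4.15 yaw 1.7873 Tz -0.213 tau6 -0.055 F [ 1.8  0.1 -1.1] xyz [0.55   0.0508 0.1429]
4.32 yaw 1.824 Tz -0.211 tau6 -0.066 F [ 0.1  0.1 -1. ] xyz [0.55   0.0508 0.1429]
4.48 yaw 1.8608 Tz -0.294 tau6 -0.053 F [ 0.4 -0.1 -1.4] xyz [0.55   0.0508 0.1429]
```

```bash

for i in 1 2 3; do python3 -m inch '[[[0,0,0],-1],[[0,0,0],-2]]' >/dev/null; python3 f.py; done
```

```text
4.65 yaw 1.8976 Tz -0.308 tau6 -0.062 F [ 0.2  0.6 -1.1] xyz [0.55   0.0508 0.1429]
4.82 yaw 1.9343 Tz -0.314 tau6 -0.055 F [ 1.4  0.1 -0.7] xyz [0.55   0.0508 0.1429]
4.98 yaw 1.9712 Tz -0.25 tau6 -0.061 F [ 1.1  1.3 -1.5] xyz [0.55   0.0508 0.1429]
```

```bash

for i in 1 2 3 4; do python3 -m inch '[[[0,0,0],-1],[[0,0,0],-2]]' >/dev/null; python3 f.py; done
```

```text
5.15 yaw 2.0079 Tz -0.179 tau6 -0.034 F [ 2.   1.1 -1.6] xyz [0.55   0.0508 0.1429]
5.32 yaw 2.0448 Tz -0.234 tau6 -0.049 F [ 1.2  0.8 -1.7] xyz [0.55   0.0508 0.1429]
5.48 yaw 2.0815 Tz -0.266 tau6 -0.075 F [ 0.6  1.1 -1.1] xyz [0.55   0.0507 0.1429]
5.65 yaw 2.1183 Tz -0.309 tau6 -0.052 F [ 1.1  0.8 -1.3] xyz [0.55   0.0507 0.1429]
```

```bash

for i in 1 2 3 4; do python3 -m inch '[[[0,0,0],-1],[[0,0,0],-2]]' >/dev/null; python3 f.py; done
```

```text
5.82 yaw 2.1552 Tz -0.251 tau6 -0.04 F [ 0.6  0.8 -1.3] xyz [0.55   0.0508 0.1429]
5.98 yaw 2.1919 Tz -0.216 tau6 -0.049 F [ 0.8  1.2 -1.4] xyz [0.55   0.0507 0.1429]
6.15 yaw 2.2287 Tz -0.289 tau6 -0.07 F [ 0.9  1.2 -1.9] xyz [0.55   0.0507 0.1429]
6.32 yaw 2.2655 Tz -0.24 tau6 -0.061 F [ 2.5  1.8 -1.7] xyz [0.55   0.0507 0.1429]
```

```bash

for i in 1 2; do python3 -m inch '[[[0,0,0],-1],[[0,0,0],-2]]' >/dev/null; python3 f.py; done
```

```text
6.48 yaw 2.3024 Tz -0.235 tau6 -0.045 F [ 1.6  1.  -1.6] xyz [0.55   0.0507 0.1429]
6.65 yaw 2.3392 Tz -0.221 tau6 -0.069 F [ 1.5  1.8 -1.3] xyz [0.55   0.0507 0.1429]
```

```bash
cat > arm.py <<'E'
from h import *
for n in("scene","top"):
    c=viewer.read_camera(n); P,ok=cloud(c); Q=P.reshape(-1,3); r=np.hypot(Q[:,0]-.5505,Q[:,1]-.0505)
    m=(Q[:,2]>.112)&(Q[:,2]<.135)&(r>.065)&(r<.16)&ok.ravel()
    d=Q[m][:,:2]-[.5505,.0505]; a=np.arctan2(d[:,1],d[:,0])
    if len(d)>5: print(n,len(d),"arm angle med",np.median(a%6.2832),"turned",np.median(a%6.2832)-1.604,"sd",a.std())
E
python3 arm.py; python3 f.py
```

```text
scene 181 arm angle med 2.3119420479468458 turned 0.7079420479468457 sd 0.0252428029632392
6.75 yaw 2.3387 Tz 0.144 tau6 0.062 F [ 2.2  1.7 -1.5] xyz [0.5501 0.0507 0.1429]
```

```bash

for i in 1 2 3; do python3 -m inch '[[[0,0,0],-1],[[0,0,0],-2]]' >/dev/null; python3 f.py; done
```

```text
6.92 yaw 2.3752 Tz -0.276 tau6 -0.024 F [ 1.1  1.5 -1.4] xyz [0.55   0.0507 0.1429]
7.08 yaw 2.4118 Tz -0.249 tau6 -0.07 F [ 1.4  1.4 -1.6] xyz [0.55   0.0507 0.1429]
7.25 yaw 2.4486 Tz -0.277 tau6 -0.063 F [ 1.6  3.3 -2.9] xyz [0.55   0.0507 0.1429]
```

```bash

for i in 1 2 3; do python3 -m inch '[[[0,0,0],-1],[[0,0,0],-2]]' >/dev/null; python3 f.py; done
```

```text
7.42 yaw 2.4854 Tz -0.216 tau6 -0.074 F [ 1.1  2.6 -2. ] xyz [0.5501 0.0507 0.1429]
7.58 yaw 2.5223 Tz -0.249 tau6 -0.056 F [ 2.2  2.5 -1.2] xyz [0.55   0.0507 0.1429]
7.75 yaw 2.5591 Tz -0.236 tau6 -0.057 F [ 1.9  3.9 -0.6] xyz [0.55   0.0507 0.1429]
```

```bash

for i in 1 2 3; do python3 -m inch '[[[0,0,0],-1],[[0,0,0],-2]]' >/dev/null; python3 f.py; done
```

```text
7.92 yaw 2.596 Tz -0.299 tau6 -0.04 F [ 1.3  3.5 -2.1] xyz [0.55   0.0507 0.1429]
8.08 yaw 2.633 Tz -0.214 tau6 0.006 F [ 2.   2.8 -0.7] xyz [0.5501 0.0507 0.1429]
8.25 yaw 2.6699 Tz -0.161 tau6 0.064 F [ 1.   3.5 -1.5] xyz [0.5501 0.0507 0.1429]
```

```bash

for i in 1 2; do python3 -m inch '[[[0,0,0],-1],[[0,0,0],-2]]' >/dev/null; python3 f.py; done
```

```text
8.42 yaw 2.7068 Tz -0.115 tau6 0.073 F [ 1.5  2.9 -1.8] xyz [0.5501 0.0507 0.1429]
8.58 yaw 2.7438 Tz -0.104 tau6 0.101 F [ 1.1  3.4 -1.4] xyz [0.5501 0.0507 0.1429]
```

The torque has fallen by its full 0.15 Nm, and joint 6 shows it clearly. One small step should confirm the middle.

```bash

python3 -m inch '[[[0,0,0],-0.5],[[0,0,0],-1]]' >/dev/null; python3 f.py
```

```text
8.75 yaw 2.7624 Tz -0.101 tau6 -0.016 F [ 2.2  3.2 -2.1] xyz [0.55   0.0507 0.1429]
```

The resistance has started rising again (tau6 +0.10 to -0.02), so the middle is at yaw 2.74 to 2.76 and I am on it. Now I let go, lift and re-measure.

```bash

python3 -m inch '[[[0,0,0],0],[[0,0,0],0],[[0,0,0],0],[[0,0,0],0],[[0,0,0],0]]' 0
python3 f.py
python3 -m inch '[[[0,0,-0.01],0],[[0,0,-0.03],0],[[0,0,-0.055],0],[[0,0,-0.08],0],[[0,0,-0.1],0]]'
python3 f.py; python3 arm.py
python3 - <<'E'
from h import *
c0=np.array([.5505,.0505])
for n in("scene","top"):
    c=viewer.read_camera(n); np.savez(n+"2.npz",**c); P,ok=cloud(c); Q=P.reshape(-1,3); I=c["image"].reshape(-1,3).astype(int)
    r=np.hypot(*(Q[:,:2]-c0).T); m=(Q[:,2]>.155)&(Q[:,2]<.19)&(r>.05)&(r<.1)&(I.max(1)<50)&ok.ravel()
    print(n,m.sum(),np.round(Q[m].mean(0),4) if m.any() else "", np.round(Q[m].max(0),4) if m.any() else "")
c=np.load("scene2.npz"); cv2.imwrite("pics/s2.png",cv2.resize(c["image"][120:300,200:420,::-1],None,fx=3.5,fy=3.3,interpolation=cv2.INTER_CUBIC))
E
```

```text
clock: 9.17
tcp_pos: [0.5501, 0.0506, 0.1431]
orientation: [-0.004, 0.189, 0.982, -0.0]
wrist_force: [0.1, 0.2, -0.3]
finger_gap: 0.085
9.17 yaw 2.762 Tz 0.043 tau6 -0.0 F [ 0.1  0.2 -0.3] xyz [0.5501 0.0506 0.1431]
clock: 9.58
tcp_pos: [0.5512, 0.0505, 0.2458]
orientation: [-0.003, 0.189, 0.982, 0.0]
wrist_force: [0.5, 0.5, 0.2]
finger_gap: 0.0859
9.58 yaw 2.762 Tz -0.023 tau6 0.0 F [0.5 0.5 0.2] xyz [0.5512 0.0505 0.2458]
scene 166 arm angle med 2.737215352571037 turned 1.1332153525710371 sd 0.02833512238169747
scene 25 [0.6207 0.0816 0.1778] [0.6264 0.0864 0.1812]
top 0
```

View pics/s2.png

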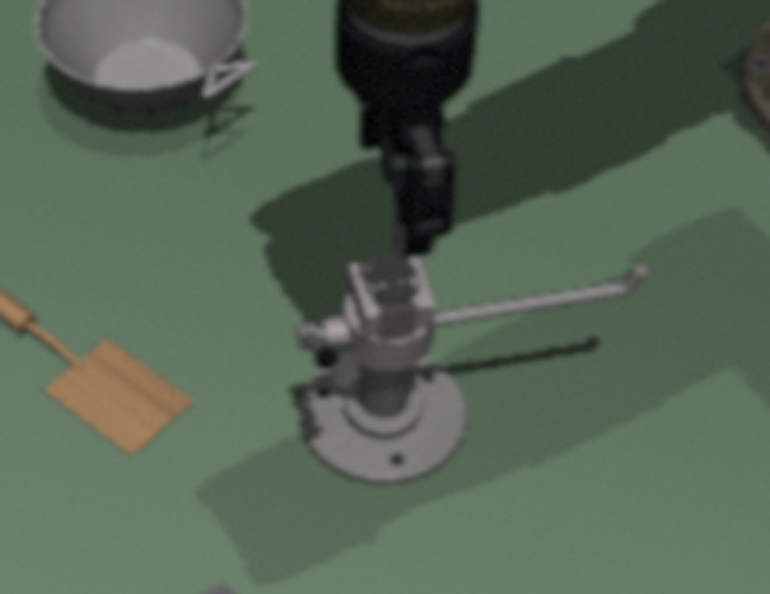

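The ball is at (325,357), in front of the hub at (308,333), and measures (0.621, 0.08). That agrees with the predicted (0.6206, 0.077). The towel arm has turned 1.13 to 1.16 rad. I'll shut the fingers, spin 90° and go above the lever.

```bash

python3 -m inch '[[[0,0,0],7],[[0,0,0],14],[[0,0,0],21],[[0,0,0],28],[[0,0,0],35]]' 1 30 >/dev/null
python3 -m inch '[[[0,0,0],7],[[0,0,0],14],[[0,0,0],21],[[0,0,0],28],[[0,0,0],35]]' >/dev/null
python3 -m inch '[[[0,0,0],7],[[0,0,0],14],[[0,0,0],20],[[0,0,0],20]]' 
python3 -c "
from h import *
go((.6229,.0825,.195),1.184)"
```

```text
clock: 10.95
tcp_pos: [0.5487, 0.0506, 0.2397]
orientation: [-0.005, 0.832, 0.555, -0.005]
wrist_force: [-0.1, 0.1, 0.5]
finger_gap: -0.0001
t 10.95 tcp [0.5487 0.0506 0.2397] yaw 1.1765 zaxis [-0.014  0.002 -1.   ] F [-0.14  0.12  0.54] T [ 0.017 -0.04   0.019] gap -0.0001 j6 1.911
shift [0.0581 0.0568 0.0438] spin -0.43
```

```bash

python3 -m inch '[[[0.02,0.019,0],0],[[0.04,0.038,0],0],[[0.058,0.057,0],0],[[0.058,0.057,0.022],0],[[0.058,0.057,0.044],0]]' 
python3 -m inch '[[[0,0,0],0],[[0,0,0],0],[[0,0,0],0]]' >/dev/null
python3 -c "
from h import *
go((.6229,.0825,.185),1.184)
c=viewer.read_camera('scene'); cv2.imwrite('pics/s3.png',cv2.resize(c['image'][130:280,220:400,::-1],None,fx=4,fy=4,interpolation=cv2.INTER_CUBIC))"
```

```text
clock: 11.37
tcp_pos: [0.6251, 0.0829, 0.1941]
orientation: [-0.004, 0.831, 0.557, -0.004]
wrist_force: [-0.5, -0.4, -0.9]
finger_gap: -0.0004
t 11.62 tcp [0.6249 0.0829 0.1945] yaw 1.182 zaxis [-0.012  0.002 -1.   ] F [0.29 0.21 0.12] T [-0.004  0.049 -0.031] gap 0.0 j6 1.963
shift [-0.0011 -0.0016  0.0095] spin -0.11
```

View pics/s3.png

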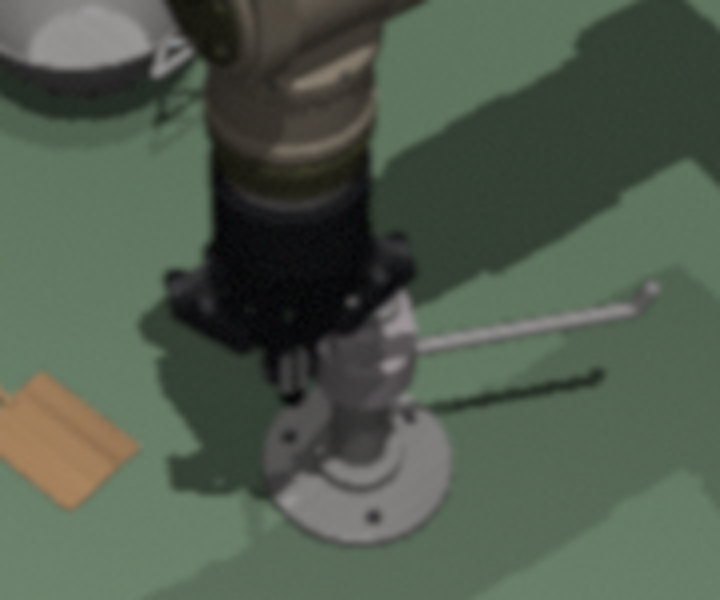

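The shut fingers (292,375) sit directly above the ball (290,398). The linkage is clear of the block. I descend in small steps while watching the force.

```bash

python3 -m inch '[[[0,-0.0015,0.002],0],[[0,-0.0015,0.004],0],[[0,-0.0015,0.006],0],[[0,-0.0015,0.008],0],[[0,-0.0015,0.01],0]]' >/dev/null; python3 f.py
for i in 1 2 3 4 5; do python3 -m inch '[[[0,0,0.001],0],[[0,0,0.002],0]]' >/dev/null; python3 f.py; done
```

```text
12.08 yaw 1.1816 Tz -0.029 tau6 -0.001 F [-0.3  0.2  1. ] xyz [0.6239 0.0834 0.1853]
12.25 yaw 1.1816 Tz -0.006 tau6 -0.001 F [-0.2 -0.3 -0.1] xyz [0.6238 0.0833 0.1832]
12.42 yaw 1.1816 Tz 0.023 tau6 -0.001 F [-0.  -0.4 -0.1] xyz [0.6237 0.0833 0.181 ]
12.58 yaw 1.1817 Tz 0.068 tau6 -0.001 F [-0.3  0.1  2.9] xyz [0.6237 0.0834 0.1789]
12.75 yaw 1.182 Tz 0.021 tau6 -0.013 F [-0.2  3.7  7.6] xyz [0.6241 0.084  0.1778]
12.92 yaw 1.1825 Tz -0.055 tau6 -0.015 F [-0.2  3.6  7.4] xyz [0.6245 0.0847 0.1768]
```

Contact at z=0.180. The sideways 3.7 N is friction from the ball sliding outward, so I follow the arc outward (+tool x) while descending.

```bash

for i in 1 2 3 4 5; do python3 -m inch '[[[0.001,0,0.001],0],[[0.002,0,0.002],0]]' >/dev/null; python3 f.py; done
```

```text
13.08 yaw 1.1825 Tz -0.01 tau6 -0.028 F [-0.2  0.7  3.5] xyz [0.6254 0.0866 0.1753]
13.25 yaw 1.1824 Tz -0.002 tau6 -0.023 F [-1.1  1.   2.3] xyz [0.6261 0.0883 0.1732]
13.42 yaw 1.1823 Tz -0.021 tau6 -0.021 F [-1.8 -0.1  3.1] xyz [0.6268 0.0901 0.1709]
13.58 yaw 1.1821 Tz 0.018 tau6 -0.019 F [-0.9 -1.1  2. ] xyz [0.6275 0.0919 0.1686]
13.75 yaw 1.1819 Tz 0.001 tau6 -0.018 F [-0.9 -1.2  2.4] xyz [0.6281 0.0936 0.1662]
```

Force dropped to 2–3 N and screw is about 0.25 rad, past the 0.15 hard point, so it faces the flat. I continue straight down.

```bash

for i in 1 2 3 4 5 6; do python3 -m inch '[[[0.0003,0,0.0015],0],[[0.0005,0,0.003],0]]' >/dev/null; python3 f.py; done
```

```text
13.92 yaw 1.1824 Tz -0.061 tau6 -0.011 F [0.9 2.8 4.7] xyz [0.6288 0.0949 0.1634]
14.08 yaw 1.1829 Tz 0.006 tau6 -0.016 F [0.1 3.9 5.1] xyz [0.6293 0.0962 0.1606]
14.25 yaw 1.1834 Tz -0.027 tau6 -0.015 F [-0.3  4.8  5.4] xyz [0.63   0.0973 0.1579]
14.42 yaw 1.1838 Tz -0.007 tau6 -0.011 F [0.3 3.3 4.6] xyz [0.6305 0.0982 0.1549]
14.58 yaw 1.1838 Tz -0.008 tau6 -0.01 F [0.9 2.3 4.1] xyz [0.6308 0.0987 0.1518]
14.75 yaw 1.1837 Tz -0.029 tau6 -0.008 F [0.1 2.7 3.6] xyz [0.6311 0.0991 0.1486]
```

```bash

for i in 1 2 3 4 5 6; do python3 -m inch '[[[0,0,0.0015],0],[[0,0,0.003],0]]' >/dev/null; python3 f.py; done
```

```text
14.92 yaw 1.1835 Tz 0.011 tau6 -0.003 F [0.6 1.3 3.8] xyz [0.6312 0.0989 0.1453]
15.08 yaw 1.1833 Tz -0.034 tau6 -0.003 F [0.1 1.3 3.3] xyz [0.6311 0.0987 0.1419]
15.25 yaw 1.1831 Tz -0.034 tau6 -0.004 F [1.4 1.3 2.6] xyz [0.631  0.0985 0.1386]
15.42 yaw 1.183 Tz 0.024 tau6 -0.003 F [-0.3  1.4  2.4] xyz [0.6309 0.0984 0.1353]
15.58 yaw 1.183 Tz -0.018 tau6 -0.003 F [1.6 1.9 3.2] xyz [0.6309 0.0984 0.1321]
15.75 yaw 1.1829 Tz -0.015 tau6 -0.003 F [0.8 1.9 2.9] xyz [0.6309 0.0983 0.1289]
```

```bash

for i in 1 2 3 4; do python3 -m inch '[[[-0.0007,0,0.0012],0],[[-0.0014,0,0.0024],0]]' >/dev/null; python3 f.py; done
for i in 1 2 3; do python3 -m inch '[[[0,0,0.0007],0],[[0,0,0.0014],0]]' >/dev/null; python3 f.py; done
```

```text
15.92 yaw 1.183 Tz -0.035 tau6 0.012 F [1.1 1.9 3.1] xyz [0.6302 0.097  0.1262]
16.08 yaw 1.1829 Tz 0.015 tau6 0.009 F [0.5 1.5 2.7] xyz [0.6296 0.0956 0.1237]
16.25 yaw 1.1829 Tz -0.041 tau6 0.009 F [0.9 1.  2. ] xyz [0.6289 0.0942 0.1211]
16.42 yaw 1.1829 Tz -0.015 tau6 0.009 F [0.7 2.6 2.9] xyz [0.6283 0.0928 0.1185]
16.58 yaw 1.1826 Tz 0.021 tau6 -0.005 F [0.8 0.4 2.4] xyz [0.6282 0.0926 0.1169]
16.75 yaw 1.1825 Tz 0.005 tau6 -0.001 F [ 0.6 -0.3  2.8] xyz [0.6281 0.0924 0.1155]
16.92 yaw 1.1825 Tz -0.002 tau6 -0.0 F [ 0.4 -0.   2.8] xyz [0.628  0.0923 0.114 ]
```

```bash

for i in 1 2 3 4; do python3 -m inch '[[[0,0,0.0007],0],[[0,0,0.0014],0]]' >/dev/null; python3 f.py; done
```

```text
17.08 yaw 1.1824 Tz 0.02 tau6 -0.0 F [-1.  -0.4  4.2] xyz [0.628  0.0921 0.1126]
17.25 yaw 1.1822 Tz -0.0 tau6 -0.001 F [-0.8  0.1  5.7] xyz [0.628  0.0919 0.1115]
17.42 yaw 1.1821 Tz -0.014 tau6 -0.002 F [-0.8  0.1  8. ] xyz [0.6279 0.0917 0.1106]
17.58 yaw 1.1821 Tz 0.02 tau6 -0.003 F [-2.6 -0.   8.1] xyz [0.6279 0.0916 0.11  ]
```

```bash

for i in 1 2; do python3 -m inch '[[[0,0,0.0008],0],[[0,0,0.0016],0]]' >/dev/null; python3 f.py; done
python3 -m inch '[[[0,0,0.0018],0],[[0,0,0.0018],0],[[0,0,0.0018],0]]' >/dev/null; python3 f.py
```

```text
17.75 yaw 1.182 Tz -0.059 tau6 -0.004 F [-2.9 -0.8 11.1] xyz [0.6279 0.0915 0.1094]
17.92 yaw 1.182 Tz 0.02 tau6 -0.005 F [-1.9 -0.8 10.9] xyz [0.6279 0.0914 0.1089]
18.17 yaw 1.182 Tz 0.01 tau6 -0.005 F [-3.  -0.4 10.5] xyz [0.6278 0.0912 0.1084]
```

```bash

python3 -m inch '[[[0,0,0.0018],0],[[0,0,0.002],0],[[0,0,0.002],0]]' >/dev/null; python3 f.py
python3 -m inch '[[[0,0,-0.002],0],[[0,0,-0.006],0],[[0,0,-0.015],0],[[0,0,-0.035],0],[[0,0,-0.06],0]]' >/dev/null; python3 f.py
python3 -m inch '[[[0,0,-0.025],0],[[0,0,-0.05],0],[[-0.03,-0.02,-0.07],0],[[-0.06,-0.05,-0.09],0],[[-0.09,-0.08,-0.09],0]]' >/dev/null; python3 f.py
python3 -m inch '[[[0,-0.03,0],0],[[0,-0.06,0],0],[[0,-0.09,0],0],[[0,-0.12,0],0],[[0,-0.15,0],0]]' >/dev/null; python3 f.py
python3 - <<'E'
from h import *
for n in("scene","top"):
    c=viewer.read_camera(n); np.savez(n+"4.npz",**c); P,ok=cloud(c); Q=P.reshape(-1,3); I=c["image"].reshape(-1,3).astype(int)
    d=Q[:,:2]-[.6014,.0297]; h=d@[.377,.926]; w=d@[.926,-.377]
    m=(Q[:,2]>.08)&(Q[:,2]<.19)&(h>.01)&(h<.085)&(abs(w)<.012)&ok.ravel()
    b=m&(I.max(1)<55)&(h>.05); print(n,"ball",b.sum(),np.round(Q[b].mean(0),4),"h",h[b].mean())
    r=m&(h>.015)&(h<.058); p=np.polyfit(h[r],Q[r,2],1); print("rod slope rad",np.arctan(p[0]),"z at h=0",p[1],r.sum())
c=np.load("scene4.npz"); cv2.imwrite("pics/s4.png",cv2.resize(c["image"][150:300,220:400,::-1],None,fx=4,fy=4,interpolation=cv2.INTER_CUBIC))
E
python3 arm.py
```

```text
18.42 yaw 1.182 Tz 0.002 tau6 -0.006 F [-3.3 -0.8 11.9] xyz [0.6278 0.0911 0.108 ]
18.83 yaw 1.1819 Tz -0.047 tau6 0.001 F [-0.7  0.8 -0. ] xyz [0.6262 0.0909 0.1665]
19.25 yaw 1.1825 Tz 0.028 tau6 0.486 F [ 0.3 -0.7  1.5] xyz [0.5248 0.0394 0.2597]
19.67 yaw 1.1818 Tz 0.011 tau6 -0.413 F [-0.2 -0.2  0.2] xyz [0.3843 0.0964 0.2601]
scene ball 20 [0.6286 0.0945 0.109 ] h 0.07027951639491087
rod slope rad -0.296856990788662 z at h=0 0.12901782525649408 84
top ball 5 [0.6267 0.0931 0.1091] h 0.06820049620841404
rod slope rad -0.3128696553672839 z at h=0 0.1290338375616567 74
scene 209 arm angle med 2.7253399709522106 turned 1.1213399709522105 sd 0.9484380974106991
top 125 arm angle med 2.7610521454405035 turned 1.1570521454405034 sd 0.9405376394462581
```

View pics/s4.png

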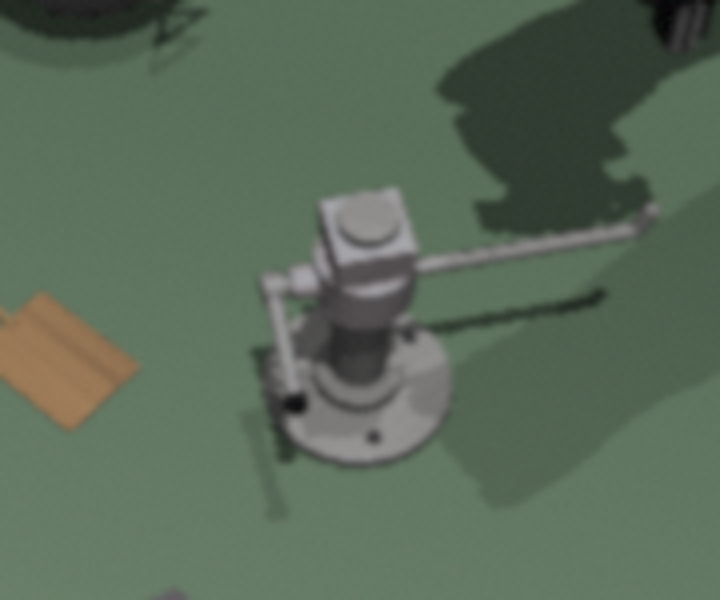

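The lever, from hub (270,285) to ball (293,402), now points 0.30–0.31 rad below level. That puts the screw at about 1.05–1.06 rad, in both views and after release. The robot is clear, so I hand in.

```bash
python3 -c "
from h import *
a=np.load('top0.npz')['image'].astype(int); b=np.load('top4.npz')['image'].astype(int)
for n,s in (('jug',(slice(215,285),slice(95,160))),('organiser',(slice(150,185),slice(165,245))),('spatula',(slice(150,205),slice(285,405)))): print(n,np.abs(a[s]-b[s]).mean().round(2))
print(env.hand_in())"
```

```text
jug 2.46
organiser 2.43
spatula 2.45
the job is handed in; nothing more can be done
None
```

I turned the collar anticlockwise about 1.15 rad until the set screw dropped onto the flat, let go, tightened the lever, and handed the job in at about 20 s. No verdict was reported.

**Finding the flat:** the turning torque fell by about 0.15 Nm over the last 0.15 rad. One further 1° step showed it starting to rise again in the joint 6 torque. The noisier wrist torque did not show that rise. I stopped there, about at the flat's middle.

**Tightening:** I pushed the lever down with the shut fingers.
- It ran past the 0.15 rad hard point, which confirmed it was on the flat.
- The screw seated with the fingertips at about 0.113 m height.
- The highest force I read was about 12 N, against the 24 N limit.

**Last checks:**
- **Lever angle:** after release both cameras put the lever 0.30–0.31 rad below level, so the screw is at about 1.05–1.06 rad. That is only slightly above the required 1.03.
- **Collar angle:** the towel arm had turned 1.12 rad in one view and 1.16 rad in the other, while the tool turned 1.158 rad. The scene camera has read about 0.03 rad low throughout.
- **Bystanders:** the jug, organiser and spatula are unchanged in the top view, where only image noise differs. I did not measure the colander separately, but the arm only passed well above it.
- **Robot:** it stands clear of the stand and touches nothing.

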